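# Mount the helping-hand carriage on the dovetail rail and lock it

## Robot

A 6-joint arm with a two-finger parallel gripper is mounted at the origin on the work surface. World frame = base frame: x ahead of the robot, y to its left, z up, the work surface at z = 0. Lengths are in mm, angles in rad, forces in N, time in s.
With the tool pointing down it reaches from about 300 to 775 mm from the base axis. Payload 14.6 kg.
Tool frame: the origin (TCP) lies at the very end of the fingers, on their centre line; the grasp point (between the pads) lies 19 mm behind it; z points along the fingers, y is the line along which they close (so a half turn about z gives the same grasp; the last joint's range is limited). The gripper opens to 94 mm and grips with 3 to 60 N. Pads are 16 mm wide; open, the fingers measure 119 mm over their backs; the gripper's body (75 mm by 177 mm) begins 78 mm behind the grasp point.
Start: joints at [-1.3, 0.3, 1.521, -0, 1.321, -0.067], TCP at [182.269, -518.91, 205.446] pointing down, gripper open.
Joint ranges: [-3.03, 3.03], [-0.79, 2.21], [0.23, 2.52], [-1.04, 4.18], [0, 3.07], [-2.55, 2.55]. Speed limits (rad/s): [2.22, 2.22, 2.57, 3.14, 3.14, 3.14].

## Interface

Orientations are given as [roll, pitch, yaw] about the fixed x, y, z axes, in that order (R = Rz(yaw) Ry(pitch) Rx(roll)).
In Python, from cell import manip, optics gives the robot as it stands.
- The arm moves only by the shell command python3 -m crank 'ROWS' [FORCE]. ROWS is JSON, a list of rows, each a list of 7 numbers: the opening in per cent of the stroke, from 0 (shut) to 100 (fully open), then the shift along the tool's x, y, z in mm, then the turn, a rotation vector about the tool's x, y, z in rad. A call has 1 to 10 rows; each row is the pose to reach, as a shift and turn from the pose commanded when the call began, along the tool's axes at that moment; what a row does not reach only later rows make up. A row lasts 1/10 s, in which the tool goes at most 50 mm and 8.59 degrees, less where a joint would pass 70% of its speed; a pose out of reach is approached as far as the arm can. A call with a gripper value outside its range is refused whole. The fingers move at their own pace and stop on an object; FORCE is the grip in N (left out, the last holds). Time passes only in rows, so rows that repeat a pose let the fingers close. It gives the time, the measured TCP pose, the force, the opening and the grip force at its end, in the units of the state.
- manip.read_state(): the state, without advancing time (a new reading comes with each control period).
- optics.camera(name): name is "scene" or "top" or "wrist"; returns (picture, depth): 480x640x3 uint8, red, green, blue; 480x640 float32, mm along the optical axis (not along the pixel's ray), 0 where there is no reading.
- optics.calibration(name): a dict with "camera_matrix" (3x3 intrinsics, pixels), "k1" (the pictures are not rectified: a ray, as slopes to the right and down, at radius r is drawn at 1 + k1 r^2 times it, then the intrinsics apply), "R" (3x3) and "t" (3): a world point X has camera coordinates R X + t. Camera axes: x right, y down, z forward; pixel columns grow to the right and rows downward; lengths in mm; the calibration is good to about 2 mm. A picture is of the moment at which its call begins: read the wrist's pose just before it. calibration takes no time and is no camera call; for the wrist camera it gives the pose at the moment of the call.
- manip.sign_off(): hands the job in; it is judged then, once.
The state is a dict: "clock": time; "joints": joint angles; "qd": joint speeds; "effort": joint torques, N m; "eef_pos": TCP position; "eef_rot": TCP orientation; "wrist_force": force on the tool from outside, world axes, zero at the start; "moment": the same for the moment, N m; "finger_gap": finger opening in mm; "finger_force": force on a finger pad.
Only numpy, scipy, OpenCV 4.12 (cv2) and the standard library are available. Lean on these libraries where they do the work, as an engineer would, in place of code of your own. Each camera call takes 0.05 s, during which the arm holds its last target. There are 200 camera calls.

## Task

Pick the blue helping-hand carriage off the bench, slide it onto the dovetail rail from the rail's open end and gently on until it is fully home against the stop, with the red pin pushed in. Then turn its orange side knob clockwise as far as it goes to clamp the carriage there, and let go. Never force the carriage against the rail or the stop, and leave the other things on the bench alone.

Things in the scene. Friction and masses are not known exactly. Their poses are not given: they have to be found in the camera images.
- carriage_grip (a point): Centre of the black upright grip block of the loose blue carriage: 26 (x) x 30 (y) x 45 mm tall, best gripped across its x faces (block top 22.5 mm above this point, plate top 22.5 below). This point is 49.5 mm above the carriage's underside, on which it stands upright on the bench. +x points the way it must slide (towards the stop), z up. Front edge of the plate: 42 mm ahead in x.
- carriage: The whole carriage; origin at its underside, 49.5 mm below carriage_grip, same axes. Plate 84 (x) x 64 x 12 mm, underside 15 mm above the origin; below it two hooked jaws along x, 46 mm between their inner walls. +y side: ear with the knob, 84 mm out; -y side: thin arm with a clip to 87 mm, no higher than the block. 0.35 to 0.6 kg, balanced near the block.
- knob_grip (a point): Grip point on the clamp knob's upright axis, 64 mm in +y of the carriage and 3.5 mm above carriage_grip's height; plate top 26 mm below. The grip is an orange bar 9 thick, 40 long, 25 mm tall, top 6 mm above this point. The point turns with the knob: the bar's flat faces look along +45 degrees (anticlockwise from above) from its x axis, and opposite. At knob value 0 its axes are the carriage's.
- clamp_knob (a joint): Turn of the clamp knob in rad: grows clockwise seen from above, 0 (loose) to 1.4 (tight, hard end); starts at 0 to 0.15. It swings a cam under the ear against the rail: over the last 0.3 rad it turns stiffer (a few tenths of N m), takes up the carriage's play and can draw it back 1 to 2 mm from the stop unless it is kept pressed lightly on. It stays where it is left.
- rail_mouth (a point): Tip of the fixed aluminium dovetail rail's open end, on its centre line, level with its top face, 37 mm above the bench. +x runs along the rail to the stop, z up. Head 44 mm wide, 13 mm tall, undercut. The first 18 mm taper in to 34 mm wide and lie 1 mm lower; the undercut begins 28 mm in (yellow stripe). On the rail carriage_grip is 34.5 mm above this point (the plate rests on the top).
- holder: The whole fixed rail with grey base 236 x 84 x 10 mm and stop collar; origin on the bench, 118 mm ahead of rail_mouth, same axes. Rail 218 mm long in all. On it the carriage has 1 mm play to each side and about 2 mm upwards.
- stop_pin (a joint): Red sprung pin, 9 mm thick, in the face of the dark steel stop collar that sits across the rail. In m: 0 sticks out 8 mm, 0.008 flush. The carriage's front edge pushes it in (under 1 N) and then meets the rigid face. The face stands anywhere from 162 to 194 mm along the rail from rail_mouth; the setting is not measured: feel for it. The collar's top is level with the carriage's plate top.
- spool: Bystander: a metal reel, 56 mm across, 42 mm tall; origin at the middle of its underside.
- tin: Bystander: a dark round tin, 70 mm across, 45 mm tall; origin at the middle of its underside.
- screwdriver: Bystander: a screwdriver 170 mm long lying on the bench; origin at its underside.
- circuit_board: Bystander: a green circuit board 60 x 90 mm lying on the bench; origin at the middle of its underside.
Mind the look-alikes: they are no part of the job. Leave any turquoise look-alike of the carriage alone.

How it is judged:
By the outcome, as a careful person would: the job done as asked, in the order asked, and still so for the second after the job is handed in, with the robot touching nothing.
It also fails if it takes over 72 s, if anything falls off the work surface, if the arm or the gripper's body presses on something with over 40 N, if the wrist force passes 120 N, or if a joint passes its speed limit or range.

## Working session

There is one attempt and no reset: what is moved stays moved. The work goes in short steps, Python scripts to look and compute and a shell command to move; the robot and the scene stay as the last step left them, time stands still between calls to the robot, and variables do not carry over. Pictures are saved under pics/ and viewed, at most 10 in all, crops included, and the job is handed in when it is done.

```bash
mkdir -p pics; ls; python3 - <<'E'
from cell import manip, optics
import cv2,numpy as np
s=manip.read_state();print(s)
for n in("scene","top"):
    p,d=optics.camera(n);np.savez(f"{n}0.npz",p=p,d=d)
    cv2.imwrite(f"pics/{n}0.png",p[:,:,::-1])
    c=optics.calibration(n);print(n,c)
E
```

```text
pics
{'clock': 0.0, 'joints': array([-1.29960750e+00,  3.00491380e-01,  1.52162178e+00,  6.80762082e-06,
        1.32068514e+00, -6.65989816e-02]), 'qd': array([-0.00122228,  0.00112589,  0.00048674,  0.00013038,  0.0004964 ,
       -0.00083109]), 'effort': array([ 6.62401508e-04, -5.31803763e+01, -3.52739775e+01,  7.08385091e-02,
        2.43275869e-02, -9.21829610e-05]), 'eef_pos': array([ 182.1956175 , -518.6527685 ,  204.85798816]), 'eef_rot': array([-3.14039011e+00, -8.68148941e-05,  3.37786068e-01]), 'wrist_force': array([-0.19804997, -0.42208301,  0.9751812 ]), 'moment': array([ 0.00752462,  0.00932176, -0.01248929]), 'finger_force': 0.0, 'finger_gap': 93.70264291497114}
scene {'camera_matrix': array([[442.66566434,   0.        , 318.34393964],
       [  0.        , 442.66566434, 235.39897232],
       [  0.        ,   0.        ,   1.        ]]), 'k1': -0.0762160373917896, 'R': array([[-0.03106934,  0.99948931,  0.00747064],
       [ 0.82983918,  0.02996048, -0.55719772],
       [-0.55713699, -0.01111233, -0.83034625]]), 't': array([ -17.5626843 , -417.59001989, 1371.19972816])}
top {'camera_matrix': array([[486.67993076,   0.        , 318.01748764],
       [  0.        , 486.67993076, 240.61605462],
       [  0.        ,   0.        ,   1.        ]]), 'k1': -0.05248274445983955, 'R': array([[ 0.02918573, -0.99916645,  0.02854118],
       [-0.98726383, -0.03328195, -0.15557131],
       [ 0.15639154, -0.02363721, -0.98741226]]), 't': array([  4.13803417, 555.90738966, 911.22938826])}
```

View pics/top0.png

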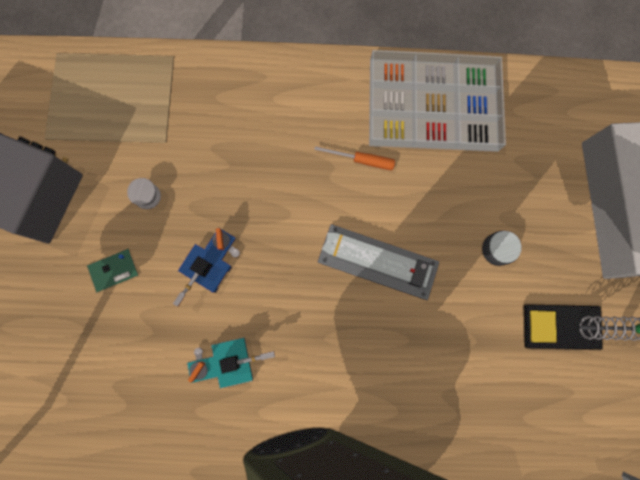

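View pics/scene0.png

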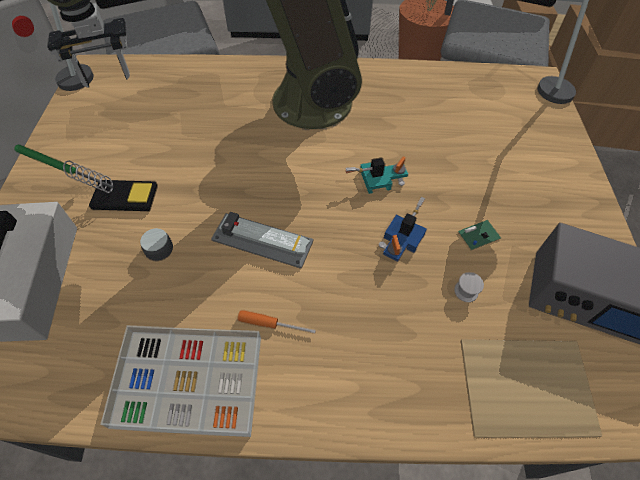

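The top view shows the blue carriage with its block near (202,267), knob (220,239) and clip (180,300). The rail's mouth is near (328,242), its yellow stripe (338,244) and the stop collar (421,272), so the rail's +x runs right and slightly down. The turquoise look-alike is at (230,363). The scene view agrees.

```bash
cat > h.py <<'E'
import cv2,numpy as np
from cell import manip, optics
from scipy.spatial.transform import Rotation as Ro
def ray(c,uv):
    K=np.array(c["camera_matrix"]);uv=np.atleast_2d(np.asarray(uv,float))
    d=(uv-K[[0,1],[2,2]])/K[[0,1],[0,1]]
    u=d.copy()
    for _ in range(8): u=d/(1+c["k1"]*(u**2).sum(1,keepdims=True))
    return np.c_[u,np.ones(len(u))]
def plane(c,uv,z):
    R,t=np.array(c["R"]),np.array(c["t"]);r=ray(c,uv)@R;o=-R.T@t
    return o+r*((z-o[2])/r[:,2])[:,None]
def cloud(c,d):
    v,u=np.mgrid[:480,:640];r=ray(c,np.c_[u.ravel(),v.ravel()])*d.reshape(-1,1)
    return ((r-c["t"])@np.array(c["R"])).reshape(480,640,3)
def project(c,X):
    x=np.atleast_2d(X)@np.array(c["R"]).T+c["t"];u=x[:,:2]/x[:,2:]
    u=u*(1+c["k1"]*(u**2).sum(1,keepdims=True));K=np.array(c["camera_matrix"])
    return u*K[[0,1],[0,1]]+K[[0,1],[2,2]]
def rect(P):
    (c,s,a)=cv2.minAreaRect(P[:,:2].astype(np.float32));return np.round(c,1),np.round(s,1),round(a,1)
def blob(m,k=1):
    n,l,st,ce=cv2.connectedComponentsWithStats(m.astype(np.uint8))
    return [l==i for i in 1+np.argsort(-st[1:,4])[:k]]
E
python3 - <<'E'
from h import *
for n in("top","scene"):
    f=np.load(n+"0.npz");p,d=f["p"],f["d"];c=optics.calibration(n);W=cloud(c,d)
    hsv=cv2.cvtColor(p,cv2.COLOR_RGB2HSV);H,S,V=[hsv[...,i].astype(int) for i in range(3)]
    box=lambda x0,y0,x1,y1:(np.add.outer(np.zeros(480),np.arange(640))>=x0)&(np.arange(640)[None]<=x1)&(np.arange(480)[:,None]>=y0)&(np.arange(480)[:,None]<=y1)
    bx,rx=(box(170,220,250,310),box(310,215,445,305)) if n=="top" else (box(370,190,430,265),box(205,205,320,272))
    print(n)
    for nm,m,z in [("blue",(H>105)&(H<125)&(S>120)&bx,27),("knob",(H<15)&(S>150)&bx,59),("block",(V<45)&bx&(W[...,2]>50),72)]:
        b=blob(m)[0];uv=np.argwhere(b)[:,::-1];P=plane(c,uv,z);print(nm,len(uv),P.mean(0).round(1),"depthz",np.median(W[b][:,2]).round(1),rect(P),rect(W[b]))
    Z=W[...,2]
    for nm,lo,hi in[("base",6,16),("railtop",32,41),("collar",45,62)]:
        b=blob(rx&(Z>lo)&(Z<hi))[0];print(nm,b.sum(),np.median(W[b],0).round(1),rect(W[b]))
    ye=rx&(H>18)&(H<32)&(S>110)&(Z>25)
    if ye.any(): b=blob(ye)[0];print("stripe",b.sum(),plane(c,np.argwhere(b)[:,::-1],37).mean(0).round(1))
    b=blob(rx&((H<8)|(H>172))&(S>150))[0];print("red",b.sum(),W[b].mean(0).round(1))
print({k:np.round(v,3) for k,v in optics.calibration("wrist").items()})
E
```

```text
top
blue 1126 [502.6 237.4  27. ] depthz 27.0 (array([518.3, 230.9]), array([ 82.6, 110.8]), 60.7) (array([474.9, 154.4]), array([259.5, 110.7]), 60.5)
knob 108 [550.8 212.3  59. ] depthz 58.4 (array([551.7, 212.2]), array([39.9, 10.4]), 7.9) (array([551.5, 215.3]), array([39. , 13.6]), 9.8)
block 213 [495.  241.8  72. ] depthz 71.3 (array([494.9, 241.4]), array([30.7, 26.3]), 62.6) (array([448.9, 152.6]), array([231.8,  26.3]), 62.6)
base 2202 [ 512.3 -104.3   10. ] (array([ 522.5, -103.3]), array([234.7,  84.8]), 72.4)
railtop 2014 [529.3 -80.3  36.8] (array([528.7, -79.2]), array([184.3,  47.5]), 72.6)
collar 339 [ 499.5 -176.8   48.8] (array([ 499.7, -174.2]), array([32.4, 50.3]), 73.2)
stripe 46 [548.6 -16.9  37. ]
red 7 [ 502.8 -164.1   47.3]
scene
blue 769 [515.  237.7  27. ] depthz 26.0 (array([522.6, 230.9]), array([ 83.3, 119.3]), 60.8) (array([778.2, 130.9]), array([ 88.2, 679.5]), 68.1)
knob 101 [559.6 210.8  59. ] depthz 55.9 (array([559.9, 211. ]), array([51.4, 13.7]), 8.5) (array([824.2, 136.6]), array([ 21.4, 599.6]), 74.3)
block 167 [504.9 242.2  72. ] depthz 69.8 (array([504.9, 242.8]), array([28.3, 43.3]), 61.0) (array([498. , 244.6]), array([26.2, 31.3]), 62.6)
base 1241 [548.6 -99.1   9.8] (array([ 523.6, -104.4]), array([238. ,  86.1]), 73.1)
railtop 1298 [530.  -83.4  36.6] (array([524.5, -96.6]), array([217.4,  51.8]), 73.4)
collar 193 [ 501.9 -179.2   48.8] (array([ 500.9, -176.4]), array([33.1, 52.2]), 74.6)
stripe 37 [550.1 -18.4  37. ]
red 12 [ 505.1 -164.7   46.9]
{'camera_matrix': array([[382.922,   0.   , 316.809],
       [  0.   , 382.922, 241.274],
       [  0.   ,   0.   ,   1.   ]]), 'k1': np.float64(-0.018), 'R': array([[ 0.332, -0.943, -0.002],
       [-0.912, -0.321,  0.256],
       [-0.242, -0.084, -0.967]]), 't': array([-548.12 ,  -27.722,  391.761])}
```

```bash
cat >> h.py <<'E'
def go(pos,yaw,base=None):
    """shift (tool axes) and turn from the present pose to TCP pos, tool down with yaw (rad)"""
    s=manip.read_state();R0=Ro.from_euler("xyz",s["eef_rot"]);R1=Ro.from_euler("xyz",[np.pi,0,yaw])
    print("shift",R0.inv().apply(np.array(pos)-s["eef_pos"]).round(2),"turn",(R0.inv()*R1).as_rotvec().round(4),"t",s["clock"])
E
python3 -c "
from h import *
go([495,241.5,190],np.radians(151.3))"
```

```text
shift [ 547.07 -613.52   15.61] turn [-5.0000e-04 -1.2000e-03 -2.3028e+00] t 0.1
```

```bash
python3 -m crank '[[100,275,-305,5,0,0,-1.15],[100,275,-305,5,0,0,-1.15],[100,275,-305,5,0,0,-1.15],[100,275,-305,5,0,0,-1.15],[100,275,-305,5,0,0,-1.15],[100,547,-613.5,15.6,0,0,-2.3],[100,547,-613.5,15.6,0,0,-2.3],[100,547,-613.5,15.6,0,0,-2.3],[100,547,-613.5,15.6,0,0,-2.3],[100,547,-613.5,15.6,0,0,-2.3]]'
python3 -c "
from h import *
go([495,241.5,190],np.radians(151.3))"
```

```text
clock: 1.1
eef_pos: [373.4, -54.9, 197.0]
eef_rot: [3.141, 0.0, 1.844]
wrist_force: [1.9, -1.6, -0.1]
finger_gap: 94.2
finger_force: 0.0
shift [252.6  196.98   7.03] turn [ 3.000e-04  5.000e-04 -7.969e-01] t 1.1
```

```bash
python3 -m crank '[[100,252.6,197,7,0,0,-0.797],[100,252.6,197,7,0,0,-0.797],[100,252.6,197,7,0,0,-0.797],[100,252.6,197,7,0,0,-0.797],[100,252.6,197,7,0,0,-0.797],[100,252.6,197,7,0,0,-0.797],[100,252.6,197,7,0,0,-0.797],[100,252.6,197,7,0,0,-0.797],[100,252.6,197,7,0,0,-0.797],[100,252.6,197,7,0,0,-0.797]]'
cat > look.py <<'E'
import sys
from h import *
n=sys.argv[1]
c=optics.calibration("wrist");p,d=optics.camera("wrist");np.savez(n+".npz",p=p,d=d,**c)
cv2.imwrite(f"pics/{n}.png",p[:,:,::-1]);print(manip.read_state()["eef_pos"],manip.read_state()["eef_rot"])
E
python3 look.py w1
```

```text
clock: 2.1
eef_pos: [496.4, 237.8, 189.9]
eef_rot: [-3.141, -0.0, 2.634]
wrist_force: [0.5, -0.2, 0.0]
finger_gap: 93.8
finger_force: 0.0
[496.45920121 237.79718059 190.12821916] [3.14153673e+00 1.24539372e-04 2.63369054e+00]
```

View pics/w1.png

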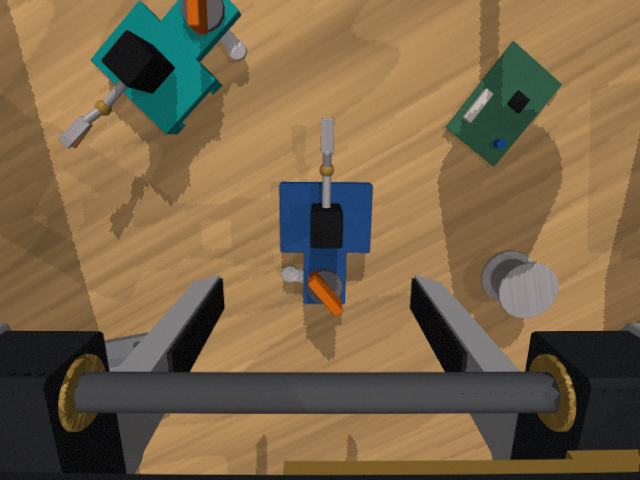

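The wrist view shows the carriage squarely: plate columns 280–372, rows 183–252, block top about (327,232), knob bar (325,295), clip (328,135).

```bash
python3 - <<'E'
from h import *
f=np.load("w1.npz");p,d=f["p"],f["d"];c={k:f[k] for k in("camera_matrix","k1","R","t")};W=cloud(c,d)
hsv=cv2.cvtColor(p,cv2.COLOR_RGB2HSV);H,S,V=[hsv[...,i].astype(int) for i in range(3)]
Z=W[...,2];bx=np.zeros(Z.shape,bool);bx[100:330,250:400]=1
b=blob(bx&(Z>24)&(Z<30)&(H>100)&(H<130)&(S>100))[0];P=W[b];print("plate all",rect(P))
q=np.argwhere(b);m=q[:,0]<250;P=plane(c,q[m][:,::-1],27);print("plate",np.median(W[b][:,2]),rect(P))
for nm,mm,z in(("block",bx&(V<60)&(Z>69)&(Z<76),72),("knob",bx&(H<16)&(S>150)&(Z>55)&(Z<63),59)):
    b=blob(mm)[0];P=plane(c,np.argwhere(b)[:,::-1],z);print(nm,b.sum(),Z[b].mean(),P.mean(0),rect(P),rect(W[b]))
# edges of plate left/right: line fits
pts=[[],[]]
m=bx&(H>100)&(H<130)&(S>100)
for r in range(188,250):
    k=np.where(m[r])[0]; pts[0].append((k.min(),r));pts[1].append((k.max(),r))
for q in pts:
    P=plane(c,q,27)[:,:2];v=cv2.fitLine(P.astype(np.float32),cv2.DIST_HUBER,0,.01,.01).ravel();print(np.degrees(np.arctan2(v[1],v[0])),P.mean(0))
E
```

```text
plate all (array([517.5, 235.4]), array([ 82.9, 115.5]), 60.4)
plate 27.73710238540613 (array([493.7, 248.9]), array([82.9, 61.3]), 60.5)
block 1154 72.66530715096417 [494.56833418 248.21240278  72.        ] (array([494.5, 248.1]), array([25.7, 29.5]), 60.9) (array([494.7, 248. ]), array([25.8, 29.4]), 61.4)
knob 464 59.31298588487684 [549.75911952 216.7208849   59.        ] (array([549.9, 216.8]), array([41.2,  9.6]), 9.3) (array([550.6, 216.5]), array([40.3,  8.9]), 9.2)
-29.220524 [475.23444155 212.25564256]
-29.349964 [515.0273482  283.90508783]
```

```bash
cat > meas.py <<'E'
import sys
from h import *
f=np.load(sys.argv[1]+".npz");p,d=f["p"],f["d"];c={k:f[k] for k in("camera_matrix","k1","R","t")};W=cloud(c,d);Z=W[...,2]
hsv=cv2.cvtColor(p,cv2.COLOR_RGB2HSV);H,S,V=[hsv[...,i].astype(int) for i in range(3)]
bx=np.zeros(Z.shape,bool);bx[100:330,240:410]=1
for nm,mm,z in(("block",bx&(V<60)&(Z>68)&(Z<77),72),("knob",bx&(H<16)&(S>150)&(Z>54)&(Z<64),59)):
    b=blob(mm)[0];P=plane(c,np.argwhere(b)[:,::-1],z);print(nm,b.sum(),Z[b].mean(),rect(P))
E
python3 look.py w2; python3 meas.py w2; python3 -c "
from h import *;go([494.6,248.1,72.5],np.radians(150.7));go([494.6,243,72.5],np.radians(150.7))"
```

```text
[496.53752317 237.83883512 190.23905601] [3.14134458e+00 2.35997410e-04 2.63359622e+00]
block 1177 72.66239703464598 (array([494.6, 248.1]), array([25.7, 29.5]), 60.9)
knob 478 59.19171106767068 (array([549.9, 216.8]), array([41.2,  9.8]), 9.0)
shift [  6.71   7.99 117.74] turn [0.0002 0.0002 0.0034] t 2.2
shift [  4.23   3.54 117.74] turn [0.0002 0.0002 0.0034] t 2.2
```

```bash
python3 - <<'E'
from h import *
c=optics.calibration("wrist");s=manip.read_state();R=Ro.from_euler("xyz",s["eef_rot"])
for y in(-47,0,47):
  for x in (-8,8): print(x,y,project(c,s["eef_pos"]+R.apply([x,y,0])).round(1))
f=np.load("w2.npz");cv2.imwrite("pics/w2c.png",cv2.resize(f["p"][240:400,180:460,::-1],None,fx=2.8,fy=2.8))
for n in("top","scene"):
    p,d=optics.camera(n);cc=optics.calibration(n)
    print(n,project(cc,s["eef_pos"]).round(1),project(cc,[494.6,248.1,72]).round(1));np.savez(n+"1.npz",p=p,d=d)
p=np.load("top1.npz")["p"];cv2.imwrite("pics/top1c.png",cv2.resize(p[180:340,100:320,::-1],None,fx=3.5,fy=3.5))
E
```

```text
-8 -47 [[223.5 309.2]]
8 -47 [[221.5 279.8]]
-8 0 [[315.5 309.4]]
8 0 [[315.5 279.9]]
-8 47 [[407.4 309.3]]
8 47 [[409.4 279.9]]
top [[187.8 257.8]] [[197.1 266.2]]
scene [[415.6 186.1]] [[410.4 218.4]]
```

View pics/w2c.png

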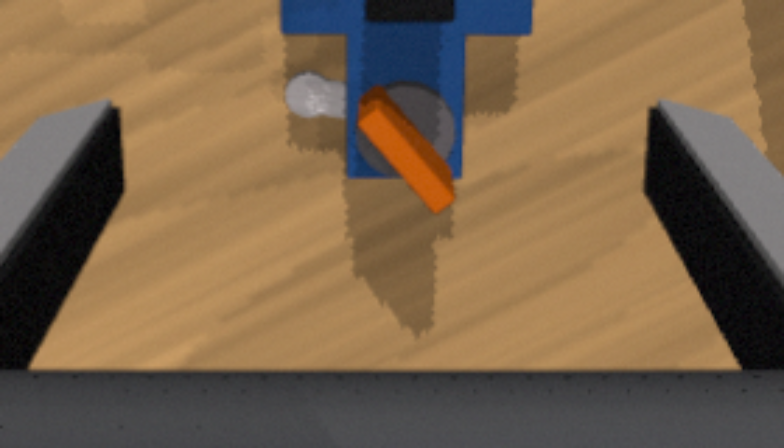

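The crop shows finger tips' inner edges at columns 223.6 and 411, row 279. The projected values are 222.5, 408.5 and 280, so the wrist calibration holds to about 1 mm (bias about +1 mm in tool y).

```bash
python3 -m crank '[[60,6.7,6.8,40,0,0,0.003],[60,6.7,6.8,80,0,0,0.003],[60,6.7,6.8,120,0,0,0.003],[60,6.7,6.8,140,0,0,0.003],[60,6.7,6.8,150,0,0,0.003],[60,6.7,6.8,158,0,0,0.003],[60,6.7,6.8,158,0,0,0.003],[0,6.7,6.8,158,0,0,0.003],[0,6.7,6.8,158,0,0,0.003],[0,6.7,6.8,158,0,0,0.003]]' 30
python3 -m crank '[[0,0,0,0,0,0,0],[0,0,0,0,0,0,0],[0,0,0,0,0,0,0],[0,0,0,0,0,0,0]]'
```

```text
clock: 3.3
eef_pos: [494.4, 248.1, 32.7]
eef_rot: [3.141, 0.001, 2.632]
wrist_force: [0.1, 0.5, -0.5]
finger_gap: 35.8
finger_force: 0.0
clock: 3.7
eef_pos: [494.2, 248.0, 32.3]
eef_rot: [3.141, 0.0, 2.632]
wrist_force: [-1.2, -1.7, 6.2]
finger_gap: 25.6
finger_force: 30.0
```

```bash
python3 -m crank '[[0,0,0,-10,0,0,0],[0,0,0,-30,0,0,0],[0,0,0,-60,0,0,0],[0,0,0,-83,0,0,0],[0,0,0,-83,0,0,0]]' 45
python3 -c "
from h import *
go([587.6,104.5,115],np.radians(162.8))"
```

```text
clock: 4.2
eef_pos: [495.2, 248.5, 117.9]
eef_rot: [3.138, 0.003, 2.632]
wrist_force: [-0.6, 0.9, -3.6]
finger_gap: 25.3
finger_force: 45.0
shift [-150.91  -80.57    3.03] turn [ 0.0034  0.0033 -0.2095] t 4.2
```

```bash
python3 -m crank '[[0,-37,-20,0,0,0,-0.05],[0,-75,-40,0,0,0,-0.1],[0,-112,-60,0,0,0,-0.15],[0,-140,-73,0,0,0,-0.19],[0,-151,-80.5,0,0,0,-0.209],[0,-151,-80.5,0,0,0,-0.209],[0,-151,-80.5,0,0,0,-0.209],[0,-151,-80.5,0,0,0,-0.209]]'
python3 look.py w3
```

```text
clock: 5.0
eef_pos: [585.9, 104.8, 114.3]
eef_rot: [-3.141, -0.001, 2.841]
wrist_force: [-0.6, -0.4, -4.6]
finger_gap: 25.8
finger_force: 45.0
[586.01183744 104.83727511 114.52555164] [-3.14141551e+00 -6.73510608e-04  2.84154103e+00]
```

View pics/w3.png

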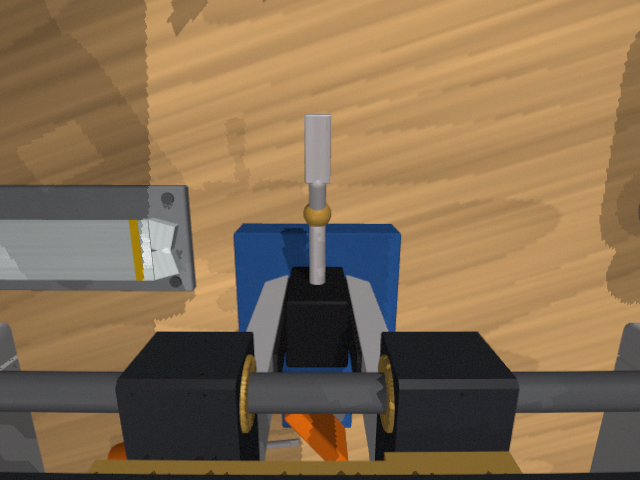

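Rail head spans rows ~220–280 with its stripe at column ~137 and its tip at ~178. The held carriage plate has its front edge at column ~236 and its -y edge at row ~228.

```bash
python3 - <<'E'
from h import *
f=np.load("w3.npz");p,d=f["p"],f["d"];c={k:f[k] for k in("camera_matrix","k1","R","t")};W=cloud(c,d);Z=W[...,2]
hsv=cv2.cvtColor(p,cv2.COLOR_RGB2HSV);H,S,V=[hsv[...,i].astype(int) for i in range(3)]
fit=lambda P:(lambda v:(np.degrees(np.arctan2(v[1],v[0]))%180,P.mean(0).round(2)))(cv2.fitLine(P.astype(np.float32),cv2.DIST_HUBER,0,.01,.01).ravel())
bx=np.zeros(Z.shape,bool);bx[170:310,0:215]=1
m=bx&(Z>30)&(Z<45);print("rail z",np.median(Z[m]))
e=[[],[]]
for u in range(3,125):
    k=np.where(m[:,u])[0];e[0].append((u,k.min()-.5));e[1].append((u,k.max()+.5))
L=[fit(plane(c,q,37)[:,:2]) for q in e];print(L)
for q in e: print(np.array(q)[::30].tolist())
a=np.radians(np.mean([l[0] for l in L])-180);u=np.array([np.cos(a),np.sin(a)]);n=np.array([-u[1],u[0]])
s=[l[1]@n for l in L];print("rail yaw",np.degrees(a),"width",abs(s[0]-s[1]),"centre n",np.mean(s))
mt=np.where(m.any(0))[0].max();tip=plane(c,[[mt+.5,np.where(m[:,mt])[0].mean()]],36)[0];print("tip col",mt,tip,"u",tip[:2]@u)
ye=bx&(H>18)&(H<32)&(S>150)&(Z>30);b=blob(ye)[0];P=plane(c,np.argwhere(b)[:,::-1],37)[:,:2];print("stripe u",P.mean(0),np.percentile(P@u,[1,99]))
mb=bx&(Z>5)&(Z<16);P=W[mb][:,:2];print("base end u",np.percentile(P@u,.5),"base n",np.percentile(P@n,[.5,99.5]))
pz=np.zeros(Z.shape,bool);pz[215:300,225:410]=1;pm=pz&(H>100)&(H<130)&(S>100);b=blob(pm&(Z>95))[0];z=np.median(Z[b]);print("plate z",z)
e=[[],[],[]]
for r in range(245,285):
    k=np.where(b[r])[0];e[0].append((k.min()-.5,r))
    e[2].append((k.max()+.5,r))
for q in list(range(245,290))+list(range(335,392)): 
    k=np.where(b[:,q])[0];e[1].append((q,k.min()-.5))
for nm,q in zip(("front","-y edge","back"),e):
    l=fit(plane(c,q,z)[:,:2]);print(nm,l,"u,n",l[1]@u,l[1]@n)
t=manip.read_state()["eef_pos"][:2];print("tcp u,n",t@u,t@n)
E
```

```text
rail z 37.543538842522125
[(np.float32(72.055984), array([511.67, -54.19])), (np.float32(71.708435), array([552.46, -74.85]))]
[[3.0, 217.5], [33.0, 217.5], [63.0, 217.5], [93.0, 218.5], [123.0, 218.5]]
[[3.0, 278.5], [33.0, 278.5], [63.0, 279.5], [93.0, 280.5], [123.0, 280.5]]
rail yaw -108.11778 width 45.192272865772225 centre n 525.7486997404694
tip col 181 [571.14324927   9.26398652  36.        ] u -186.4139601908897
stripe u [547.50216287 -15.10986032] [-158.82296585 -152.93785216]
base end u -184.90161718721146 base n [483.41412984 567.23200312]
plate z 109.6442588290155Traceback (most recent call last):
  File "<stdin>", line 23, in <module>
    return umr_minimum(a, axis, None, out, keepdims, initial, where)
ValueError: zero-size array to reduction operation minimum which has no identity
```

```bash
python3 - <<'E'
from h import *
f=np.load("w3.npz");p,d=f["p"],f["d"];c={k:f[k] for k in("camera_matrix","k1","R","t")};W=cloud(c,d);Z=W[...,2]
hsv=cv2.cvtColor(p,cv2.COLOR_RGB2HSV);H,S,V=[hsv[...,i].astype(int) for i in range(3)]
fit=lambda P:(lambda v:(np.degrees(np.arctan2(v[1],v[0]))%180,P.mean(0).round(2)))(cv2.fitLine(P.astype(np.float32),cv2.DIST_HUBER,0,.01,.01).ravel())
a=np.radians(-108.12);u=np.array([np.cos(a),np.sin(a)]);n=np.array([-u[1],u[0]])
pz=np.zeros(Z.shape,bool);pz[215:300,225:410]=1;b=pz&(H>100)&(H<130)&(S>100)&(Z>105);z=109.5
rows=range(245,275);e=[[(np.where(b[r])[0].min()-.5,r) for r in rows],[(q,np.where(b[:,q])[0].min()-.5) for q in list(range(245,280))+list(range(340,392))],[(np.where(b[r])[0].max()+.5,r) for r in rows]]
for nm,q in zip(("front","-y edge","back"),e):
    l=fit(plane(c,q,z)[:,:2]);print(nm,np.array(q)[::20].tolist(),l,"u,n",l[1]@u,l[1]@n)
t=manip.read_state()["eef_pos"][:2];print("tcp u,n",t@u,t@n)
E
```

```text
front [[234.5, 245.0], [235.5, 265.0]] (np.float32(162.3855), array([557.75,  71.11])) u,n -241.04828330410507 507.97383762960067
-y edge [[245.0, 230.5], [265.0, 230.5], [345.0, 230.5], [365.0, 230.5], [385.0, 230.5]] (np.float32(72.82914), array([556.61, 118.45])) u,n -285.6860120875017 492.16724504739227
back [[399.5, 245.0], [398.5, 265.0]] (np.float32(163.29562), array([582.25, 150.4 ])) u,n -324.0257733282604 506.59897425776813
tcp u,n -281.8925926088076 524.34463295143
```

```bash
python3 - <<'E'
from h import *
f=np.load("w3.npz");p,d=f["p"],f["d"];c={k:f[k] for k in("camera_matrix","k1","R","t")};W=cloud(c,d);Z=W[...,2]
for u0,r in((60,range(210,226)),(60,range(272,288)),(260,range(220,244)),(370,range(220,244))):
    print(u0);print([(i,int(p[i,u0-5:u0+6].mean(0).sum()//3),int(np.median(Z[i,u0-5:u0+6]))) for i in r])
for r in (250,262,272):
    print(r,[(i,p[r,i].tolist(),int(Z[r,i])) for i in range(170,185,2)])
E
```

```text
60
[(210, 80, 10), (211, 81, 10), (212, 80, 10), (213, 80, 10), (214, 80, 9), (215, 80, 10), (216, 81, 10), (217, 80, 10), (218, 81, 32), (219, 83, 36), (220, 131, 37), (221, 134, 37), (222, 137, 37), (223, 140, 37), (224, 142, 38), (225, 141, 37)]
60
[(272, 145, 37), (273, 144, 37), (274, 142, 37), (275, 140, 37), (276, 140, 37), (277, 141, 37), (278, 142, 37), (279, 126, 37), (280, 96, 10), (281, 83, 10), (282, 83, 10), (283, 84, 10), (284, 87, 10), (285, 88, 10), (286, 90, 10), (287, 92, 10)]
260
[(220, 129, 0), (221, 129, 1), (222, 124, 0), (223, 95, 1), (224, 61, 85), (225, 60, 87), (226, 60, 90), (227, 60, 92), (228, 59, 99), (229, 60, 101), (230, 59, 103), (231, 59, 106), (232, 63, 108), (233, 76, 109), (234, 76, 109), (235, 72, 109), (236, 73, 109), (237, 73, 109), (238, 74, 109), (239, 74, 109), (240, 75, 109), (241, 74, 109), (242, 74, 109), (243, 73, 109)]
370
[(220, 144, 1), (221, 147, 1), (222, 148, 1), (223, 138, 0), (224, 62, 84), (225, 62, 87), (226, 62, 89), (227, 61, 91), (228, 60, 94), (229, 59, 101), (230, 61, 102), (231, 62, 105), (232, 63, 107), (233, 74, 109), (234, 78, 109), (235, 73, 109), (236, 73, 109), (237, 72, 109), (238, 72, 109), (239, 71, 109), (240, 72, 109), (241, 71, 109), (242, 71, 109), (243, 72, 110)]
250 [(170, [165, 169, 169], 35), (172, [105, 109, 108], 34), (174, [109, 112, 113], 30), (176, [104, 104, 105], 10), (178, [100, 101, 104], 11), (180, [101, 103, 104], 10), (182, [112, 115, 115], 9), (184, [115, 118, 119], 10)]
262 [(170, [187, 193, 193], 35), (172, [188, 193, 192], 36), (174, [171, 176, 174], 36), (176, [109, 114, 113], 35), (178, [108, 113, 111], 30), (180, [110, 111, 113], 10), (182, [118, 118, 121], 11), (184, [119, 120, 121], 9)]
272 [(170, [185, 190, 190], 36), (172, [188, 193, 191], 35), (174, [189, 195, 192], 36), (176, [186, 193, 192], 36), (178, [165, 171, 169], 36), (180, [120, 122, 123], 34), (182, [125, 125, 129], 10), (184, [126, 127, 129], 11)]
```

```bash
python3 - <<'E'
from h import *
f=np.load("w3.npz");p,d=f["p"],f["d"];c={k:f[k] for k in("camera_matrix","k1","R","t")}
g=cv2.GaussianBlur(cv2.cvtColor(p,cv2.COLOR_RGB2GRAY).astype(np.float32),(5,1),0)
fit=lambda P:(lambda v:(np.degrees(np.arctan2(v[1],v[0]))%180,P.mean(0).round(2)))(cv2.fitLine(P.astype(np.float32),cv2.DIST_HUBER,0,.01,.01).ravel())
def edge(cols,r0,r1):
    o=[]
    for u in cols:
        w=np.abs(np.diff(g[r0:r1,u]));k=w.argmax();s=slice(max(k-1,0),k+2);o.append((u,r0+.5+(np.arange(len(w))[s]*w[s]).sum()/w[s].sum()))
    return np.array(o)
E={k:fit(plane(c,edge(cc,a,b),z)[:,:2]) for k,(cc,a,b,z) in dict(railm=(range(5,125),212,227,37),railp=(range(5,125),272,288,37),plate=(list(range(245,280))+list(range(340,390)),228,237,109.5)).items()}
print(E)
a=np.radians(np.mean([E[k][0] for k in("railm","railp")])-180);u=np.array([np.cos(a),np.sin(a)]);n=np.array([-u[1],u[0]])
s=[E[k][1]@n for k in("railm","railp")];print(np.degrees(a),"width",s[1]-s[0],"centre",np.mean(s),"plate centre n",E["plate"][1]@n+32)
t=manip.read_state()["eef_pos"][:2]
for q in((178.5,272),(176,262)):
    print("tip",plane(c,[q],36)[0][:2]@u)
print("tcp",t@u,t@n)
E
```

```text
{'railm': (np.float32(72.66534), array([512.8 , -53.99])), 'railp': (np.float32(72.5855), array([552.76, -74.2 ])), 'plate': (np.float32(72.73257), array([557.35, 117.41]))}
-107.37457 width 44.171799083650114 centre 527.6106942470371 plate centre n 528.8590983852744
tip -177.10821157229196
tip -175.9983351841102
tcp -275.04715083271924 527.9676140949198
```

```bash
python3 -m crank '[[0,1.2,0,20,0,0,0],[0,1.2,0,40,0,0,0],[0,1.2,0,55,0,0,0],[0,1.2,0,59.3,0,0,0],[0,1.2,-15,59.3,0,0,0],[0,1.2,-30,59.3,0,0,0],[0,1.2,-30,59.3,0,0,0],[0,1.2,-30,59.3,0,0,0]]'
python3 look.py w4; python3 - <<'E'
from h import *
a=np.radians(-107.37);u=np.array([np.cos(a),np.sin(a)]);n=np.array([-u[1],u[0]]);t=manip.read_state()["eef_pos"][:2];print("tcp u,n",t@u,t@n)
E
```

```text
clock: 5.85
eef_pos: [576.8, 75.0, 56.5]
eef_rot: [3.141, 0.001, 2.84]
wrist_force: [0.1, 0.1, -2.6]
finger_gap: 25.9
finger_force: 45.0
[576.84147303  75.37861641  56.31902696] [3.14109976e+00 1.02990237e-03 2.84009456e+00]
tcp u,n -244.15200334457302 528.032025616296
```

View pics/w4.png

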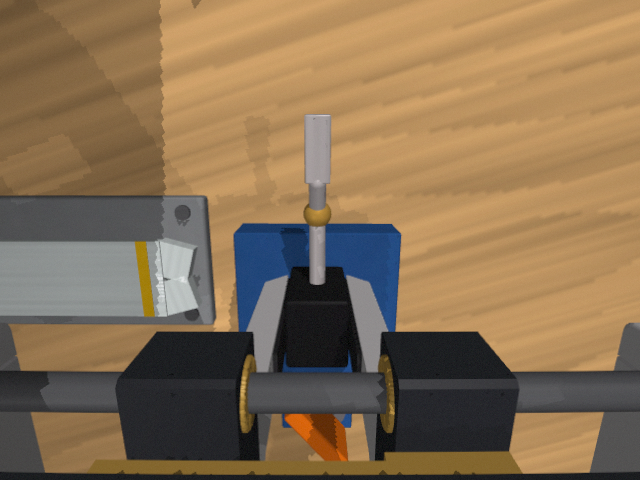

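The rail head is now at rows ~240–316, its tip at column ~196, the plate's front edge at ~236 and the plate's -y edge at ~232.

```bash
cat > rel.py <<'E'
import sys
from h import *
f=np.load(sys.argv[1]+".npz");p,d=f["p"],f["d"];c={k:f[k] for k in("camera_matrix","k1","R","t")}
zp=float(sys.argv[2]);cm=int(sys.argv[3]);a0,a1,b0,b1=map(int,sys.argv[4:8])
g=cv2.GaussianBlur(cv2.cvtColor(p,cv2.COLOR_RGB2GRAY).astype(np.float32),(5,1),0)
fit=lambda P:(lambda v:(np.degrees(np.arctan2(v[1],v[0]))%180,P.mean(0).round(2)))(cv2.fitLine(P.astype(np.float32),cv2.DIST_HUBER,0,.01,.01).ravel())
def edge(cols,r0,r1):
    o=[]
    for u in cols:
        w=np.abs(np.diff(g[r0:r1,u]));k=w.argmax();s=slice(max(k-1,0),k+2);o.append((u,r0+.5+(np.arange(len(w))[s]*w[s]).sum()/w[s].sum()))
    return np.array(o)
Q=dict(railm=(range(5,cm),a0,a1,37),railp=(range(5,cm),b0,b1,37),plate=(list(range(245,280))+list(range(340,390)),228,237,zp))
e={k:edge(*v[:3]) for k,v in Q.items()}
E={k:fit(plane(c,e[k],Q[k][3])[:,:2]) for k in Q}
print(E,{k:e[k][::25,1].round(1).tolist() for k in e})
a=np.radians(-107.37);u=np.array([np.cos(a),np.sin(a)]);n=np.array([-u[1],u[0]])
s=[E[k][1]@n for k in("railm","railp")];print("width",s[1]-s[0],"centre",np.mean(s),"plate centre n",E["plate"][1]@n+32)
print("tcp",manip.read_state()["eef_pos"][:2]@np.c_[u,n])
E
python3 rel.py w4 51.2 125 232 248 308 324
python3 -c "
from h import *
for i in range(2):print(manip.read_state()['eef_pos'])
f=np.load('w4.npz');c={k:f[k] for k in('camera_matrix','k1','R','t')};W=cloud(c,f['d']);Z=W[...,2];print(np.median(Z[240:260,245:275]),np.median(Z[260:300,20:100]),np.median(Z[205:230,20:100]))
print(f['p'][280:284,10:200:10].mean(0).mean(1).astype(int))"
```

```text
{'railm': (np.float32(72.71018), array([514.72, -48.19])), 'railp': (np.float32(72.72734), array([554.51, -68.54])), 'plate': (np.float32(72.53857), array([548.36,  87.66]))} {'railm': [241.1, 241.2, 241.1, 241.2, 241.1], 'railp': [315.2, 315.3, 315.3, 315.5, 315.6], 'plate': [232.3, 232.4, 232.3, 232.8]}
width 44.05075931475892 centre 527.6591839329565 plate centre n 529.1829016948193
tcp [-244.15200334  528.03202562]
[576.84147303  75.37861641  56.31902696]
[576.84147303  75.37861641  56.31902696]
51.81681524871405 37.608616546144944 10.632621456269462
[143 141 142 143 144 143 145 145 145 145 145 145 146 102 109 204 193 200
 112]
```

```bash
python3 -m crank '[[0,1.4,0,1,0,0,0],[0,1.4,-8,1,0,0,0],[0,1.4,-16,1,0,0,0],[0,1.4,-16,1,0,0,0],[0,1.4,-16,1,0,0,0],[0,1.4,-16,1,0,0,0]]'
python3 look.py w5; python3 rel.py w5 50.5 125 232 248 308 324
```

```text
clock: 6.5
eef_pos: [570.5, 60.8, 54.7]
eef_rot: [3.141, 0.0, 2.841]
wrist_force: [0.5, -0.2, -3.6]
finger_gap: 25.4
finger_force: 45.0
[570.48749145  60.91567964  54.63391501] [3.14155086e+00 3.14128112e-05 2.84090932e+00]
{'railm': (np.float32(72.63258), array([510.31, -62.05])), 'railp': (np.float32(72.67282), array([550.22, -82.4 ])), 'plate': (np.float32(72.659386), array([541.78,  73.57]))} {'railm': [244.7, 244.7, 244.7, 244.8, 245.1], 'railp': [319.2, 319.3, 319.4, 319.7, 319.8], 'plate': [232.3, 232.2, 232.5, 232.6]}
width 44.16528692777047 centre 527.6453377766472 plate centre n 527.1094151858551
tcp [-228.45169841  526.28558732]
```

```bash
python3 -m crank '[[0,-0.4,-3,-0.6,0,0,0],[0,-0.4,-8,-0.6,0,0,0],[0,-0.4,-13,-0.6,0,0,0],[0,-0.4,-18,-0.6,0,0,0],[0,-0.4,-22,-0.6,0,0,0],[0,-0.4,-25,-0.6,0,0,0],[0,-0.4,-25,-0.6,0,0,0]]'
python3 look.py w6; python3 rel.py w6 50.5 105 232 250 308 326
```

```text
clock: 7.25
eef_pos: [563.2, 36.4, 55.2]
eef_rot: [-3.141, -0.0, 2.84]
wrist_force: [-1.1, -0.1, -3.9]
finger_gap: 25.6
finger_force: 45.0
[563.30976536  36.66396392  55.1819868 ] [-3.14151913e+00 -2.24148786e-04  2.84051823e+00]
{'railm': (np.float32(72.751816), array([501. , -91.9])), 'railp': (np.float32(72.80828), array([ 540.77, -112.51])), 'plate': (np.float32(72.65246), array([534.58,  49.13]))} {'railm': [244.1, 244.1, 244.1, 244.1], 'railp': [318.3, 318.4, 318.6, 318.7], 'plate': [232.1, 232.5, 232.6, 232.5]}
width 44.109292068434 centre 527.643358570579 plate centre n 527.5341031878021
tcp [-203.1630928   526.67532287]
```

```bash
python3 -m crank '[[0,0,-3,0,0,0,0],[0,0,-6,0,0,0,0],[0,0,-9,0,0,0,0],[0,0,-12,0,0,0,0],[0,0,-15,0,0,0,0],[0,0,-15,0,0,0,0]]'
```

```text
clock: 7.9
eef_pos: [558.6, 21.8, 55.1]
eef_rot: [-3.141, -0.001, 2.841]
wrist_force: [-2.5, -2.1, -6.2]
finger_gap: 25.8
finger_force: 45.0
```

```bash
python3 -m crank '[[0,0,-4,0,0,0,0],[0,0,-8,0,0,0,0],[0,0,-12,0,0,0,0],[0,0,-16,0,0,0,0],[0,0,-20,0,0,0,0],[0,0,-20,0,0,0,0]]'; python3 look.py w7; python3 rel.py w7 50.5 45 232 250 308 326
```

```text
clock: 8.5
eef_pos: [552.6, 2.5, 55.1]
eef_rot: [-3.141, -0.001, 2.841]
wrist_force: [-4.2, -2.2, -6.1]
finger_gap: 25.8
finger_force: 45.0
[552.71578389   2.6905415   55.11064795] [-3.14060603e+00 -5.30386264e-04  2.84057384e+00]
{'railm': (np.float32(70.29252), array([ 485.07, -141.43])), 'railp': (np.float32(73.22984), array([ 525.18, -163.25])), 'plate': (np.float32(72.94042), array([523.96,  15.23]))} {'railm': [241.3, 243.6], 'railp': [322.5, 318.2], 'plate': [232.6, 232.6, 232.5, 232.5]}
width 44.79502171775232 centre 527.569424056177 plate centre n 527.5189531405143
tcp [-167.57622899  526.70692444]
```

```bash
python3 -m crank '[[0,0.4,-5,0.3,0,0,0],[0,0.4,-10,0.3,0,0,0],[0,0.4,-16,0.3,0,0,0],[0,0.4,-22,0.3,0,0,0],[0,0.4,-28,0.3,0,0,0],[0,0.4,-34,0.3,0,0,0],[0,0.4,-40,0.3,0,0,0],[0,0.4,-44,0.3,0,0,0],[0,0.4,-44,0.3,0,0,0]]'
```

```text
clock: 9.45
eef_pos: [539.5, -39.3, 54.9]
eef_rot: [-3.141, 0.0, 2.84]
wrist_force: [-1.7, -1.6, -5.9]
finger_gap: 26.0
finger_force: 45.0
```

```bash
python3 -m crank '[[0,0.1,-6,0.1,0,0,0],[0,0.1,-12,0.1,0,0,0],[0,0.1,-18,0.1,0,0,0],[0,0.1,-24,0.1,0,0,0],[0,0.1,-30,0.1,0,0,0],[0,0.1,-36,0.1,0,0,0],[0,0.1,-42,0.1,0,0,0],[0,0.1,-46,0.1,0,0,0],[0,0.1,-46,0.1,0,0,0]]'; python3 look.py w8
```

```text
clock: 10.35
eef_pos: [525.8, -82.9, 54.8]
eef_rot: [3.142, -0.0, 2.84]
wrist_force: [-0.2, 0.3, -4.2]
finger_gap: 25.5
finger_force: 45.0
[525.86425849 -82.58202529  54.82347508] [ 3.14154529e+00 -1.16122369e-05  2.84048680e+00]
```

View pics/w8.png

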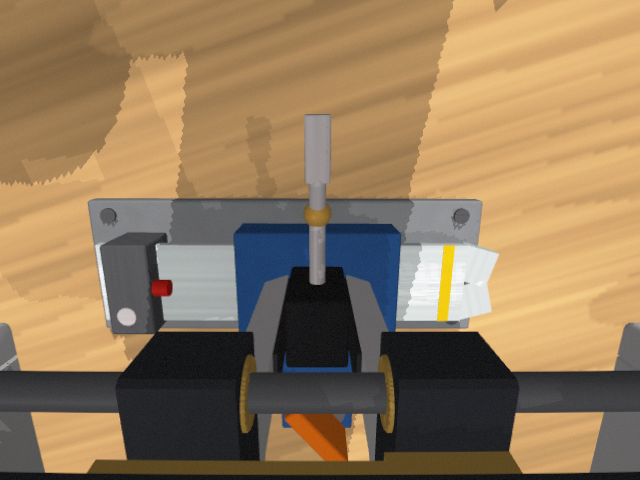

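The carriage is on the rail: plate front edge at column 235, red pin tip at (172,288), collar's top front edge at ~160. That puts the face about 38 mm ahead and pin contact about 31 mm ahead.

```bash
python3 -m crank '[[0,0,-5,0,0,0,0],[0,0,-10,0,0,0,0],[0,0,-15,0,0,0,0],[0,0,-20,0,0,0,0],[0,0,-24,0,0,0,0],[0,0,-27,0,0,0,0],[0,0,-27,0,0,0,0]]'; python3 look.py w9; python3 - <<'E'
from h import *
f=np.load("w9.npz");p=f["p"];
for r in(250,262,275): print(r,[(i,p[r,i].tolist()) for i in range(196,240,2)])
E
```

```text
clock: 11.1
eef_pos: [517.8, -108.6, 54.8]
eef_rot: [-3.142, -0.0, 2.84]
wrist_force: [-0.3, -0.7, -4.2]
finger_gap: 25.4
finger_force: 45.0
[ 517.89400121 -108.34737129   54.83138819] [3.14156742e+00 5.86225290e-05 2.84055817e+00]
250 [(196, [84, 83, 87]), (198, [68, 67, 68]), (200, [46, 47, 47]), (202, [49, 50, 51]), (204, [47, 47, 48]), (206, [188, 192, 193]), (208, [196, 201, 200]), (210, [167, 172, 171]), (212, [168, 172, 173]), (214, [167, 172, 171]), (216, [165, 171, 170]), (218, [169, 174, 173]), (220, [166, 171, 171]), (222, [167, 173, 170]), (224, [168, 173, 171]), (226, [165, 171, 171]), (228, [165, 171, 170]), (230, [166, 172, 170]), (232, [166, 172, 169]), (234, [92, 102, 122]), (236, [31, 64, 108]), (238, [32, 62, 108])]
262 [(196, [90, 89, 92]), (198, [80, 78, 81]), (200, [53, 52, 52]), (202, [45, 46, 44]), (204, [48, 49, 51]), (206, [141, 145, 146]), (208, [170, 175, 173]), (210, [169, 175, 174]), (212, [171, 175, 175]), (214, [168, 173, 174]), (216, [166, 174, 172]), (218, [170, 176, 174]), (220, [168, 174, 172]), (222, [167, 173, 172]), (224, [167, 172, 169]), (226, [170, 173, 172]), (228, [167, 170, 172]), (230, [169, 173, 173]), (232, [167, 172, 171]), (234, [129, 136, 144]), (236, [30, 63, 106]), (238, [26, 59, 104])]
275 [(196, [88, 88, 89]), (198, [86, 85, 88]), (200, [65, 66, 69]), (202, [41, 42, 41]), (204, [30, 33, 36]), (206, [40, 39, 42]), (208, [159, 163, 163]), (210, [173, 179, 178]), (212, [176, 182, 182]), (214, [176, 181, 181]), (216, [175, 182, 179]), (218, [174, 181, 178]), (220, [173, 180, 180]), (222, [173, 180, 178]), (224, [175, 179, 179]), (226, [176, 180, 180]), (228, [172, 177, 176]), (230, [174, 179, 180]), (232, [173, 177, 178]), (234, [173, 179, 178]), (236, [48, 74, 110]), (238, [28, 62, 109])]
```

```bash
python3 -m crank '[[0,0,-4,0,0,0,0],[0,0,-8,0,0,0,0],[0,0,-10,0,0,0,0],[0,0,-11,0,0,0,0],[0,0,-12,0,0,0,0],[0,0,-13,0,0,0,0],[0,0,-14,0,0,0,0],[0,0,-14,0,0,0,0]]'; python3 look.py w10; python3 - <<'E'
from h import *
f=np.load("w10.npz");p=f["p"];
for r in(250,262): print(r,[(i,p[r,i].tolist()) for i in range(216,240,1)])
E
```

```text
clock: 11.95
eef_pos: [513.7, -121.6, 54.8]
eef_rot: [-3.142, -0.0, 2.841]
wrist_force: [0.1, 0.7, -3.8]
finger_gap: 25.6
finger_force: 45.0
[ 513.76872585 -121.58334769   54.83096883] [3.14154597e+00 2.96687803e-05 2.84076339e+00]
250 [(216, [92, 93, 94]), (217, [89, 91, 92]), (218, [90, 92, 92]), (219, [91, 92, 92]), (220, [90, 90, 92]), (221, [87, 87, 91]), (222, [90, 88, 91]), (223, [86, 84, 88]), (224, [80, 79, 83]), (225, [66, 66, 68]), (226, [51, 52, 52]), (227, [50, 49, 51]), (228, [45, 44, 46]), (229, [47, 46, 50]), (230, [47, 46, 48]), (231, [179, 186, 184]), (232, [218, 223, 222]), (233, [183, 190, 191]), (234, [102, 115, 132]), (235, [33, 63, 104]), (236, [31, 63, 108]), (237, [33, 64, 107]), (238, [32, 63, 107]), (239, [32, 65, 109])]
262 [(216, [89, 89, 92]), (217, [92, 91, 93]), (218, [91, 90, 92]), (219, [89, 88, 91]), (220, [90, 89, 90]), (221, [88, 89, 90]), (222, [86, 85, 88]), (223, [87, 85, 88]), (224, [83, 83, 87]), (225, [76, 74, 76]), (226, [64, 61, 64]), (227, [48, 49, 51]), (228, [47, 48, 47]), (229, [47, 48, 50]), (230, [47, 47, 51]), (231, [104, 105, 106]), (232, [183, 187, 187]), (233, [185, 190, 189]), (234, [128, 136, 145]), (235, [61, 80, 110]), (236, [28, 61, 105]), (237, [33, 66, 110]), (238, [25, 62, 105]), (239, [32, 63, 107])]
```

```bash
python3 -m crank '[[0,0,-0.7,0,0,0,0],[0,0,-1.4,0,0,0,0],[0,0,-2.1,0,0,0,0],[0,0,-2.8,0,0,0,0],[0,0,-3.2,0,0,0,0],[0,0,-3.6,0,0,0,0],[0,0,-3.6,0,0,0,0]]'
```

```text
clock: 12.7
eef_pos: [512.7, -125.1, 54.8]
eef_rot: [-3.142, -0.0, 2.841]
wrist_force: [0.8, -0.0, -3.4]
finger_gap: 26.0
finger_force: 45.0
```

```bash
python3 -m crank '[[0,0,-0.3,0,0,0,0],[0,0,-0.6,0,0,0,0],[0,0,-0.6,0,0,0,0]]'
```

```text
clock: 13.0
eef_pos: [512.5, -125.6, 54.8]
eef_rot: [3.142, 0.0, 2.841]
wrist_force: [0.6, 1.6, -3.2]
finger_gap: 25.9
finger_force: 45.0
```

```bash
python3 -m crank '[[0,0,-0.3,0,0,0,0],[0,0,-0.6,0,0,0,0],[0,0,-0.6,0,0,0,0]]'
```

```text
clock: 13.3
eef_pos: [512.5, -125.6, 54.9]
eef_rot: [3.141, 0.0, 2.841]
wrist_force: [0.7, 5.6, -2.7]
finger_gap: 25.8
finger_force: 45.0
```

The force rises to about 5.6 N against the travel and the carriage no longer moves, so it is at the stop. Next I release and go above the knob.

```bash
python3 -m crank '[[0,0,0,0.4,0,0,0],[0,0,0,0.4,0,0,0],[40,0,0,0.4,0,0,0],[40,0,0,0.4,0,0,0],[40,0,0,0,0,0,0],[40,0,0,-20,0,0,0],[40,0,0,-50,0,0,0],[40,0,0,-75,0,0,0],[40,0,0,-75,0,0,0]]' 
python3 -c "
from h import *
go([574.3,-144.9,125],np.radians(201.2))"
```

```text
clock: 14.2
eef_pos: [513.8, -126.8, 133.2]
eef_rot: [-3.141, 0.006, 2.841]
wrist_force: [-0.6, -0.3, -0.8]
finger_gap: 37.8
finger_force: 0.0
shift [-63.1    0.62   8.57] turn [-0.0022  0.0055 -0.6708] t 14.2
```

```bash
python3 -m crank '[[40,-20,0,0,0,0,-0.14],[40,-40,0.3,0,0,0,-0.28],[40,-63,0.6,5,0,0,-0.42],[40,-63,0.6,8,0,0,-0.56],[40,-63,0.6,8,0,0,-0.67],[40,-63,0.6,8,0,0,-0.67],[40,-63,0.6,8,0,0,-0.67]]'; python3 look.py w11
```

```text
clock: 14.9
eef_pos: [572.5, -144.3, 121.4]
eef_rot: [3.141, -0.0, -2.776]
wrist_force: [-1.1, -0.7, -0.4]
finger_gap: 37.5
finger_force: 0.0
[ 572.57391881 -144.28217464  121.62284179] [ 3.14151331e+00 -1.53598503e-04 -2.77564967e+00]
```

View pics/w11.png

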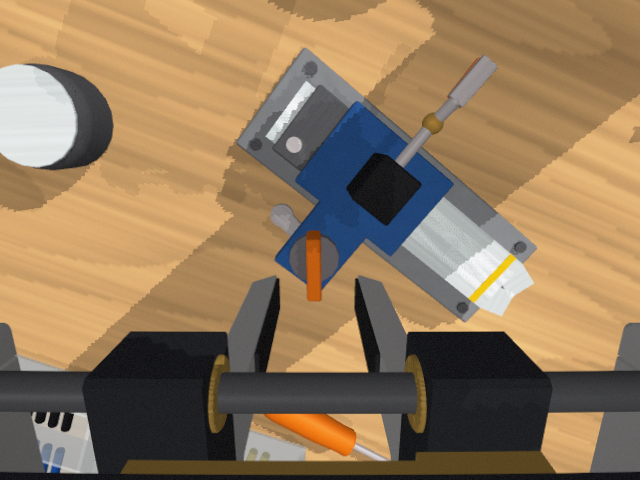

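The carriage sits against the collar, and the knob bar's top is around (314,272), parallel to the pads.

```bash
python3 - <<'E'
from h import *
f=np.load("w11.npz");p,d=f["p"],f["d"];c={k:f[k] for k in("camera_matrix","k1","R","t")};W=cloud(c,d);Z=W[...,2]
hsv=cv2.cvtColor(p,cv2.COLOR_RGB2HSV);H,S,V=[hsv[...,i].astype(int) for i in range(3)]
bx=np.zeros(Z.shape,bool);bx[130:330,270:440]=1
s=manip.read_state();R=Ro.from_euler("xyz",s["eef_rot"])
for nm,m,z in(("knob",bx&(H<16)&(S>150)&(Z>76)&(Z<88),81),("block",bx&(V<60)&(Z>90)&(Z<100),94)):
    b=blob(m)[0];P=plane(c,np.argwhere(b)[:,::-1],z);r=rect(P);print(nm,b.sum(),Z[b].mean(),r,"tool",R.inv().apply(np.r_[r[0],z]-s["eef_pos"]).round(2))
E
```

```text
knob 913 81.55244038040404 (array([ 574.3, -144.5]), array([41. ,  8.5]), 21.1) tool [-1.54 -0.82 40.62]
block 2639 94.6816793754933 (array([ 513.5, -125.6]), array([26.4, 29.6]), 72.7) tool [48.47 38.58 27.63]
```

```bash
python3 -m crank '[[40,-1.5,-1.3,25,0,0,0],[40,-1.5,-1.3,45,0,0,0],[40,-1.5,-1.3,58,0,0,0],[40,-1.5,-1.3,65,0,0,0],[40,-1.5,-1.3,65,0,0,0],[0,-1.5,-1.3,65,0,0,0],[0,-1.5,-1.3,65,0,0,0],[0,-1.5,-1.3,65,0,0,0],[0,-1.5,-1.3,65,0,0,0]]' 25
```

```text
clock: 15.85
eef_pos: [574.8, -145.0, 57.3]
eef_rot: [-3.141, 0.001, -2.772]
wrist_force: [1.2, 0.6, 0.8]
finger_gap: 8.8
finger_force: 4.2
```

```bash
python3 -m crank '[[0,0,0,0,0,0,0],[0,0.25,-0.3,0,0,0,0],[0,0.45,-0.55,0,0,0,0],[0,0.45,-0.55,0,0,0,0]]'
```

```text
clock: 16.25
eef_pos: [574.6, -145.4, 57.1]
eef_rot: [-3.141, 0.001, -2.772]
wrist_force: [3.3, 3.2, 3.4]
finger_gap: 9.0
finger_force: 25.0
```

```bash
python3 -m crank '[[0,0,0,0,0,0,0.12],[0,0,0,0,0,0,0.24],[0,0,0,0,0,0,0.36],[0,0,0,0,0,0,0.48],[0,0,0,0,0,0,0.6],[0,0,0,0,0,0,0.6]]'; python3 -c "
from h import *
s=manip.read_state();print(s['moment'],s['wrist_force'],s['wrist_force'][:2]@[-.2985,-.9544])"
```

```text
clock: 16.85
eef_pos: [574.4, -145.8, 57.0]
eef_rot: [-3.141, 0.0, 2.909]
wrist_force: [0.3, 0.9, 4.2]
finger_gap: 8.7
finger_force: 25.0
[ 0.0832257  -0.02977015 -0.07318856] [0.31055122 0.86378934 4.23738769] -0.9171000832585042
```

```bash
python3 -m crank '[[0,0,-0.3,0,0,0,0.1],[0,0,-0.6,0,0,0,0.2],[0,0,-0.6,0,0,0,0.3],[0,0,-0.6,0,0,0,0.35],[0,0,-0.6,0,0,0,0.35]]'; python3 -c "
from h import *
s=manip.read_state();print(s['moment'],s['wrist_force'][:2]@[-.2985,-.9544])"
```

```text
clock: 17.35
eef_pos: [574.4, -145.8, 57.0]
eef_rot: [3.141, 0.0, 2.564]
wrist_force: [2.1, 4.7, 4.6]
finger_gap: 9.0
finger_force: 25.0
[ 1.03345661 -0.38755109 -0.06110799] -5.074463638034246
```

```bash
python3 -m crank '[[0,0,0,0,0,0,0.05],[0,0,0,0,0,0,0.1],[0,0,0,0,0,0,0.15],[0,0,0,0,0,0,0.2],[0,0,0,0,0,0,0.25],[0,0,0,0,0,0,0.25]]' 50; python3 -c "
from h import *
s=manip.read_state();print(s['moment'],s['wrist_force'][:2]@[-.2985,-.9544])"
```

```text
clock: 17.95
eef_pos: [574.5, -145.7, 57.0]
eef_rot: [3.141, 0.0, 2.314]
wrist_force: [2.0, 5.8, 4.0]
finger_gap: 9.0
finger_force: 50.0
[ 1.18956781 -0.46213595 -0.06260883] -6.1242002003528135
```

```bash
python3 -m crank '[[0,0,0,0,0,0,0.03],[0,0,0,0,0,0,0.06],[0,0,0,0,0,0,0.09],[0,0,0,0,0,0,0.09],[0,0,0,0,0,0,0.09]]' 50; python3 -c "
from h import *
s=manip.read_state();print(s['moment'],s['eef_rot'],s['wrist_force'][:2]@[-.2985,-.9544])"
```

```text
clock: 18.45
eef_pos: [574.6, -145.8, 57.0]
eef_rot: [3.141, 0.0, 2.225]
wrist_force: [3.5, 5.5, 4.5]
finger_gap: 8.5
finger_force: 50.0
[ 1.12669395 -0.5174701   0.06563524] [3.14060456e+00 8.25175910e-05 2.22540762e+00] -6.3125617993304814
```

```bash
python3 -m crank '[[0,0,0,0,0,0,0.03],[0,0,0,0,0,0,0.05],[0,0,0,0,0,0,0.05]]' 50; python3 -c "
from h import *
s=manip.read_state();print(s['moment'],s['eef_rot'],s['wrist_force'][:2]@[-.2985,-.9544])"
```

```text
clock: 18.75
eef_pos: [574.6, -145.8, 57.0]
eef_rot: [3.141, 0.0, 2.175]
wrist_force: [3.2, 4.8, 3.6]
finger_gap: 8.6
finger_force: 50.0
[ 1.04235103 -0.65215708  0.38664775] [3.14070129e+00 3.13868313e-04 2.17525486e+00] -5.558906200833296
```

```bash
python3 -m crank '[[0,0,0,0,0,0,0.03],[0,0,0,0,0,0,0.03],[0,0,0,0,0,0,0.03]]' 60; python3 -c "
from h import *
s=manip.read_state();print(s['moment'],s['eef_rot'],s['wrist_force'][:2]@[-.2985,-.9544])"
```

```text
clock: 19.05
eef_pos: [574.6, -145.9, 57.0]
eef_rot: [3.141, 0.0, 2.146]
wrist_force: [3.5, 4.0, 3.9]
finger_gap: 8.3
finger_force: 60.3
[ 0.91237079 -0.66694543  0.61757746] [3.14082553e+00 4.92985536e-04 2.14640253e+00] -4.898593226957828
```

Torque climbs linearly (0.39 to 0.62 N m) with no further turning, so the knob is at its hard end. I'll let go, rise and check.

```bash
python3 -m crank '[[35,0,0,0,0,0,0.03],[35,0,0,0,0,0,0.03],[35,0,0,0,0,0,0.03],[35,0,0,-20,0,0,0],[35,0,0,-50,0,0,0],[35,0,0,-70,0,0,0],[35,0,0,-70,0,0,0],[35,0,0,-70,0,0,0]]'; python3 look.py w12; python3 - <<'E'
from h import *
f=np.load("w12.npz");p,d=f["p"],f["d"];c={k:f[k] for k in("camera_matrix","k1","R","t")};W=cloud(c,d);Z=W[...,2]
hsv=cv2.cvtColor(p,cv2.COLOR_RGB2HSV);H,S,V=[hsv[...,i].astype(int) for i in range(3)]
for nm,m,z in(("knob",(H<16)&(S>150)&(Z>76)&(Z<88),81),("block",(V<60)&(Z>90)&(Z<98)&(np.hypot(W[...,0]-513,W[...,1]+126)<40),94)):
    b=blob(m)[0];P=plane(c,np.argwhere(b)[:,::-1],z);print(nm,b.sum(),Z[b].mean(),rect(P))
E
```

```text
clock: 19.85
eef_pos: [573.9, -146.2, 126.1]
eef_rot: [-3.141, -0.0, 2.142]
wrist_force: [-0.9, -0.5, -1.0]
finger_gap: 33.3
finger_force: 0.0
[ 573.62587798 -146.13685746  125.4738222 ] [-3.14041733e+00 -1.29022378e-03  2.14158825e+00]
knob 884 81.33937368324975 (array([ 574. , -144.4]), array([ 8.9, 40.9]), 35.9)
block 2531 94.70307548292017 (array([ 514., -124.]), array([26.3, 29.7]), 71.2)
```

View pics/w12.png

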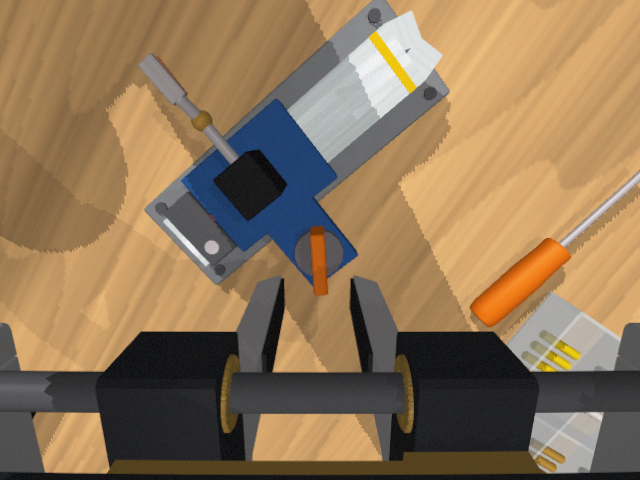

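The knob bar (318,262) is turned to its end, but a trace of red at about (212,217) beside the collar hints at a small gap. I'll sample colours along the rail there.

```bash
python3 - <<'E'
from h import *
u=np.array([-.2985,-.9544]);n=np.array([.9544,-.2985])
for w in("w11","w12"):
    f=np.load(w+".npz");p=f["p"];c={k:f[k] for k in("camera_matrix","k1","R","t")}
    print(w)
    for nn in(515,519,523,527,531,535,540):
        ss=np.arange(0,16,0.5);X=np.c_[ss[:,None]*u+nn*n,np.full(len(ss),49.)]
        q=project(c,X).astype(np.float32);v=cv2.remap(p,q[:,0].copy(),q[:,1].copy(),cv2.INTER_LINEAR)[:,0]
        h=v.astype(int);print(nn,"".join("B" if b>r+25 else "R" if r>b+25 else "%x"%(r//16) for r,g,b in h))
f=np.load("w12.npz");cv2.imwrite("pics/z.png",cv2.resize(np.hstack([f["p"][160:260,160:260,::-1],np.load("w11.npz")["p"][90:190,260:360,::-1]]),None,fx=4,fy=4,interpolation=cv2.INTER_CUBIC))
E
```

```text
w11
515 BBBBBBBBBBBBBBBBB445555555555555
519 BBBBBBBBBBBBBBBBB445555555555555
523 BBBBBBBBBBBBBBBBB445555555555555
527 BBBBBBBBBBBBBBBBB445555555555555
531 BBBBBBBBBBBBBBBBB445555555555555
535 BBBBBBBBBBBBBBBBB334555555555555
540 BBBBBBBBBBBBBBBBB333455555555555
w12
515 BBBBBBBBBBBBBBB23445555555555555
519 BBBBBBBBBBBBBBB33455555555555555
523 BBBBBBBBBBBBBBB23455555555555555
527 BBBBBBBBBBBBBB5RR555555555555555
531 BBBBBBBBBBBBBBBB2345555555555555
535 BBBBBBBBBBBBBBBB2334555555555555
540 BBBBBBBBBBBBBBBB2344445555555555
```

View pics/z.png

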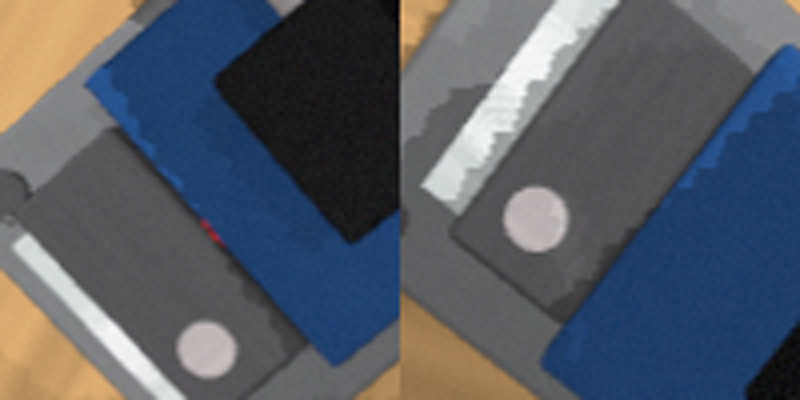

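The zoom (left after clamping, right before) shows the carriage skewed by ~1.5° when clamped, with a ~1 mm gap and the red pin showing at the middle. I'll grip the block, square it and press it gently home.

```bash
python3 -c "
from h import *
go([514,-124.6,125.5],np.radians(162.2))"
```

```text
shift [ 50.34 -38.54   0.08] turn [-0.0007 -0.0016 -0.6893] t 19.9
```

```bash
python3 -m crank '[[50,20,-15,0,0,0,-0.14],[50,40,-30,0,0,0,-0.28],[50,50.3,-38.5,0,0,0,-0.42],[50,50.3,-38.5,0,0,0,-0.56],[50,50.3,-38.5,0,0,0,-0.69],[50,50.3,-38.5,0,0,0,-0.69]]'; python3 -c "
from h import *
go([514,-124.6,56],np.radians(162.2))"
```

```text
clock: 20.5
eef_pos: [514.0, -124.5, 125.6]
eef_rot: [-3.142, -0.002, 2.833]
wrist_force: [0.2, 0.4, -0.8]
finger_gap: 46.8
finger_force: 0.0
shift [-0.13 -0.12 69.55] turn [-0.0001 -0.0021  0.0025] t 20.5
```

```bash
python3 -m crank '[[50,0,0,30,0,0,0],[50,0,0,55,0,0,0],[50,0,0,66,0,0,0],[50,0,0,69.5,0,0,0],[50,0,0,69.5,0,0,0],[0,0,0,69.5,0,0,0],[0,0,0,69.5,0,0,0],[0,0,0,69.5,0,0,0],[0,0,0,69.5,0,0,0]]' 10; python3 -c "
from h import *
s=manip.read_state();print(s['moment'],s['wrist_force'][:2]@[-.2985,-.9544])"
```

```text
clock: 21.4
eef_pos: [514.9, -124.8, 57.9]
eef_rot: [-3.142, 0.001, 2.831]
wrist_force: [-1.2, -0.6, 4.7]
finger_gap: 25.9
finger_force: 10.0
[-0.09899056  0.02457305 -0.06395471] 0.97256616330924
```

Gripped. Now I square it slightly and press on lightly.

```bash
python3 -m crank '[[0,0,-0.3,0,0,0,-0.005],[0,0,-0.6,0,0,0,-0.01],[0,0,-0.9,0,0,0,-0.012],[0,0,-0.9,0,0,0,-0.012]]' 40; python3 -c "
from h import *
s=manip.read_state();print(s['moment'],s['eef_pos'],s['eef_rot'],s['wrist_force'][:2]@[-.2985,-.9544])"
```

```text
clock: 21.8
eef_pos: [514.8, -125.1, 58.0]
eef_rot: [3.141, 0.001, 2.843]
wrist_force: [0.8, 4.3, 6.3]
finger_gap: 26.0
finger_force: 39.9
[ 0.75471367 -0.11115427 -0.01988569] [ 514.82623087 -125.09672969   57.96960217] [3.14081536e+00 1.05508723e-03 2.84303808e+00] -4.334551881289153
```

```bash
python3 -m crank '[[0,0,-0.3,0,0,0,0],[0,0,-0.6,0,0,0,0],[0,0,-0.6,0,0,0,0]]' 40; python3 -c "
from h import *
s=manip.read_state();print(s['moment'],s['eef_pos'],s['wrist_force'][:2]@[-.2985,-.9544])"
```

```text
clock: 22.1
eef_pos: [514.8, -125.5, 58.0]
eef_rot: [3.141, 0.001, 2.843]
wrist_force: [0.9, 6.1, 6.0]
finger_gap: 25.9
finger_force: 39.9
[ 0.94883849 -0.31882295 -0.05313499] [ 514.76774122 -125.4725749    57.97982082] -6.068482765445963
```

```bash
python3 -m crank '[[0,0,-0.3,0,0,0,0],[0,0,-0.6,0,0,0,0],[0,0,-0.6,0,0,0,0],[0,0,-0.6,0,0,0,0]]' 40; python3 -c "
from h import *
s=manip.read_state();print(s['eef_pos'],s['eef_rot'],s['eef_pos'][:2]@[-.2985,-.9544],s['wrist_force'][:2]@[-.2985,-.9544])"; python3 look.py w13
cat > gap.py <<'E'
import sys
from h import *
u=np.array([-.2985,-.9544]);n=np.array([.9544,-.2985])
f=np.load(sys.argv[1]+".npz");p=f["p"];c={k:f[k] for k in("camera_matrix","k1","R","t")}
for nn in range(499,553,4):
    ss=np.arange(0,16,0.5);X=np.c_[ss[:,None]*u+nn*n,np.full(len(ss),49.)]
    q=project(c,X).astype(np.float32);v=cv2.remap(p,q[:,0].copy(),q[:,1].copy(),cv2.INTER_LINEAR)[:,0]
    print(nn,"".join("B" if b>r+25 else "R" if r>b+25 else "%x"%(r//16) for r,g,b in v.astype(int)))
E
python3 gap.py w13
```

```text
clock: 22.5
eef_pos: [514.6, -126.1, 58.0]
eef_rot: [3.141, 0.001, 2.843]
wrist_force: [1.8, 6.1, 6.4]
finger_gap: 25.5
finger_force: 39.9
[ 514.62978867 -126.07513043   58.01107395] [3.14056408e+00 1.33888672e-03 2.84309893e+00] -33.29088743320616 -6.344415339603885
[ 514.63037355 -126.08097385   57.9848906 ] [3.14058806e+00 1.35663813e-03 2.84310948e+00]
499 BBBBBBBBBBBBBBBB4444444444444444
503 BBBBBBBBBBBBBBBB3455555555555555
507 BBBBBBBBBBBBBBBB3455555555555555
511 BBBBBBBBBBBBBBBB3455555555555555
515 BBBBBBBBBBBBBBBB3445555555555555
519 BBBBBBBBBBBBBBBB3455555555555555
523 BBBBBBBBBBBBBBBB3455555555555555
527 BBBBBBBBBBBBBBBB3334555555555555
531 BBBBBBBBBBBBBBBB2334445555555555
535 BBBBBBBBBBBBBBBB2333444555555555
539 BBBBBBBBBBBBBBBB2333444445555555
543 5BBBBBBBBBBBBBBB2333444445555555
547 6665BBBBBBBBBBBB2333444444555555
551 6666665BBBBBBBB45434444444455555
```

It slides at about 6 N and is now square; I continue until the stop is felt.

```bash
python3 -m crank '[[0,0,-0.2,0,0,0,0],[0,0,-0.4,0,0,0,0],[0,0,-0.4,0,0,0,0]]' 40; python3 -c "
from h import *
s=manip.read_state();print(s['eef_pos'][:2]@[-.2985,-.9544],s['wrist_force'][:2]@[-.2985,-.9544])"
```

```text
clock: 22.85
eef_pos: [514.6, -126.2, 58.0]
eef_rot: [3.14, 0.001, 2.843]
wrist_force: [2.2, 7.6, 5.7]
finger_gap: 25.8
finger_force: 39.9
-33.11019493002515 -7.89626066938749
```

```bash
python3 -m crank '[[0,0,-0.2,0,0,0,0],[0,0,-0.4,0,0,0,0],[0,0,-0.4,0,0,0,0]]' 40; python3 -c "
from h import *
s=manip.read_state();print(s['eef_pos'][:2]@[-.2985,-.9544],s['wrist_force'][:2]@[-.2985,-.9544])"; python3 look.py w14; python3 gap.py w14|sed -n '3p;5p;7,11p'
```

```text
clock: 23.15
eef_pos: [514.5, -126.3, 58.0]
eef_rot: [3.14, 0.001, 2.843]
wrist_force: [2.7, 10.3, 6.1]
finger_gap: 25.6
finger_force: 39.9
-33.070456329925385 -10.635479902092287
[ 514.53233288 -126.2752222    58.02571113] [3.13966203e+00 1.29910270e-03 2.84317345e+00]
507 BBBBBBBBBBBBBBBB3445555555555555
515 BBBBBBBBBBBBBBBBB455555555555555
523 BBBBBBBBBBBBBBBBB455555555555555
527 BBBBBBBBBBBBBBBB2334555555555555
531 BBBBBBBBBBBBBBBBB333445555555555
535 BBBBBBBBBBBBBBBBB333444455555555
539 BBBBBBBBBBBBBBBB2334444455555555
```

```bash
python3 -m crank '[[0,0,0.5,0,0,0,0],[0,0,0.9,0,0,0,0],[0,0,0.9,0,0,0,0],[45,0,0.9,0,0,0,0],[45,0,0.9,0,0,0,0],[45,0,0.9,-10,0,0,0],[45,0,0.9,-40,0,0,0],[45,0,0.9,-80,0,0,0],[45,0,0.9,-120,0,0,0],[45,0,0.9,-120,0,0,0]]'; python3 -m crank '[[45,0,0,0,0,0,0],[45,0,0,0,0,0,0]]'; python3 look.py w15; python3 gap.py w15; python3 - <<'E'
from h import *
f=np.load("w15.npz");p,d=f["p"],f["d"];c={k:f[k] for k in("camera_matrix","k1","R","t")};W=cloud(c,d);Z=W[...,2]
hsv=cv2.cvtColor(p,cv2.COLOR_RGB2HSV);H,S,V=[hsv[...,i].astype(int) for i in range(3)]
for nm,m,z in(("knob",(H<16)&(S>150)&(Z>76)&(Z<88),81),("block",(V<60)&(Z>90)&(Z<98)&(np.hypot(W[...,0]-513,W[...,1]+126)<40),94)):
    b=blob(m)[0];P=plane(c,np.argwhere(b)[:,::-1],z);print(nm,b.sum(),rect(P))
E
```

```text
clock: 24.2
eef_pos: [515.9, -127.2, 183.2]
eef_rot: [-3.141, 0.009, 2.843]
wrist_force: [1.4, -0.9, -0.3]
finger_gap: 41.9
finger_force: 0.0
clock: 24.4
eef_pos: [513.5, -126.4, 176.3]
eef_rot: [3.142, -0.002, 2.843]
wrist_force: [0.4, -0.3, 0.4]
finger_gap: 41.9
finger_force: 0.0
[ 513.48970079 -126.39739172  176.13464779] [-3.14158045e+00 -2.14303049e-03  2.84276297e+00]
499 BBBBBBBBBBBBBBBB2334444444444444
503 BBBBBBBBBBBBBBBBB223344445555444
507 BBBBBBBBBBBBBBBBB233344445544454
511 BBBBBBBBBBBBBBBBB233333344445555
515 BBBBBBBBBBBBBBBB2333333333445544
519 BBBBBBBBBBBBBBBB2233333333333445
523 BBBBBBBBBBBBBBBB2233333333444445
527 BBBBBBBBBBBBBBBBB233333333334444
531 BBBBBBBBBBBBBBBBB233333333333334
535 BBBBBBBBBBBBBBBBB233333333333333
539 BBBBBBBBBBBBBBBBB233333333333333
543 BBBBBBBBBBBBBBBBB233333333333333
547 BBBBBBBBBBBBBBBB2233333333333333
551 BBBBBBBBBBBBBBBB2334443333334434
knob 602 (array([ 573.5, -144. ]), array([10.3, 41.6]), 37.8)
block 1464 (array([ 513. , -124.7]), array([25.3, 29.6]), 72.9)
```

```bash
python3 -c "
from cell import manip
print(manip.sign_off())"
```

```text
the job is handed in; nothing more can be done
None
```

The carriage is home and square against the stop with no visible gap and no red pin showing, the knob measures about 1.40 rad (its hard end), and the gripper is clear. Clamping first left it skewed with a gap of about 1 mm at the pin, so I pressed it back home afterwards at up to about 10.6 N with the knob still tight, and handed the job in at about 24.5 s.

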